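Tighten the kettle tray's hold-down bolt with the click-handle wrench

ROBOT

A 6-joint arm with a two-finger parallel gripper is mounted at the origin on the work surface. World frame = base frame: x ahead of the robot, y to its left, z up, the work surface at z = 0. Lengths are in m, angles in rad, forces in N, time in s.
With the tool pointing down it reaches from about 0.35 to 0.85 m from the base axis. Payload 8.1 kg.
Tool frame: the origin (TCP) lies on the centre line of the jaws, within the pads' length; the fingertips stand robot.finger_overhang ahead of it and the grasp point (between the pads) lies 5 mm behind it (robot.finger_overhang is the distance from the TCP to the fingertips, in m); z points along the fingers, y is the direction in which the jaws open and shut (so a half turn about z gives the same grasp; the last joint's range is limited). The gripper opens to 93 mm and grips with 3 to 60 N. Pads are 15 mm wide; open, the fingers measure 128 mm over their backs; the gripper's body (75 mm by 188 mm) begins 65 mm behind the grasp point.
Start: joints at [1.139, 0.13, 1.488, -0, 1.523, -0.085], TCP at [0.204, 0.564, 0.233] pointing down, gripper open.
Joint ranges: [-2.96, 2.96], [-0.89, 2.26], [0.02, 2.5], [-1.34, 4.48], [0, 2.73], [-2.66, 2.66]. Speed limits (rad/s): [2.39, 2.39, 2.79, 3.14, 3.14, 3.14].

INTERFACE

Orientations are given as a rotation vector (axis times angle).
In Python, from plant import robot gives the robot as it stands. The module is installed in compiled form; this text tells all that it offers.
- The arm moves only by the tool carry_out, never from a script. Its argument "commands" is a list that holds one entry, the list of rows, each a list of 4 numbers: the shift along the tool's x, y, z in cm, then the turn about the tool's z in degrees. In form: [[[tx, ty, tz, roll], ...]]. A call has 1 to 20 rows; each row shifts and turns the commanded pose from where the row before left it, along the tool's axes as they then stand; what a row does not reach is not made up. A row lasts 1/12 s, in which the tool goes at most 41.7 mm and 7.16 degrees, less where a joint would pass 70% of its speed; a pose out of reach is approached as far as the arm can. A call is refused whole if a number of a shift passes 4.17 or a number of a turn 7.16, either way. A call with a gripper value outside its range is refused whole. "claw" is the finger opening in cm, from 0 to 9.3, set as the call begins (left out, the last holds). The fingers move at their own pace and stop on an object; "grip_force" is the grip in N (left out, the last holds). Time passes only in rows, so rows that do not move let the fingers close. It gives the time, the measured TCP pose, the force and the opening at its end, in the units of the state.
- robot.read_state(): the state, without advancing time (a new reading comes with each control period).
- robot.read_camera(name): name is "scene" or "top" or "wrist"; returns the picture (400x640x3 uint8, red, green, blue); there is no depth.
- robot.camera_params(name): a dict with "mtx" (3x3 intrinsics, pixels), "R" (3x3) and "t" (3): a world point X has camera coordinates R X + t. Camera axes: x right, y down, z forward; pixel columns grow to the right and rows downward; lengths in m; the calibration is good to about 2 mm. A picture is of the moment at which its call begins: read the wrist's pose just before it. camera_params takes no time and is no camera call; for the wrist camera it gives the pose at the moment of the call.
- robot.close_job(): hands the job in, once; it reports no verdict.
The state is a dict: "t": time; "q": joint angles; "dq": joint speeds; "joint_torque": joint torques, N m; "tool_pos": TCP position; "orientation": TCP orientation; "force": force on the tool from outside, world axes, zero at the start; "wrist_torque": the same for the moment, N m; "opening": finger opening in m.
Only numpy, scipy, OpenCV 4.12 (cv2) and the standard library are available. Lean on these libraries where they do the work, as an engineer would, in place of code of your own. Each camera call takes 0.05 s, during which the arm holds its last target.

TASK

Take the blue click-handle wrench from its cork mat, set its socket fully down over the brass square-headed bolt that clamps the kettle tray to the dresser, and turn it clockwise (seen from above) until the handle trips, breaking away out of line with the wrench's head. Stop there, well before the handle reaches the end of its play, lift the wrench off with the bolt left tight, and lay it flat back on the cork mat, its handle straight. Work gently: do not force the wrench against the bolt, and do not disturb the mug, cafetière, biscuit tin or scoop.

Things in the scene. Friction and masses are not known exactly. Their poses are not given: they have to be found in the camera images.
- socket_mouth (a point): Centre of the mouth (27 mm square, 24 mm deep, 3 mm chamfer, opens downwards) under the wrench's dark steel head, a 46 mm square block; the wrench is 50 mm tall here with a white pointer on top. z up; x along the straight handle from the head to its free end; the socket's flats are square to x and y. The wrench weighs about 0.3 kg.
- wrench_grip (a point): Centre of the blue handle at its grip, 90 mm from the socket's axis, 36 mm above the plane of the socket mouth. x along the handle to its free end, z up. The bar is 20 mm wide and 20 mm tall, has a 50 mm round hub over the head and ends 140 mm from the socket's axis. It trips by turning on the head about the socket's own axis, so it keeps the same circle.
- handle_end (a point): Bottom of the black rubber foot (16 mm thick, 28 mm tall) under the handle's free end, 132 mm from the socket's axis and level with the socket mouth, so that the wrench lies level on head and foot.
- handle (a joint): Angle (rad) the handle has broken away clockwise from the head: 0 straight, end of play 0.5. It stays 0 until the torque reaches about 0.8 N m (9 N at the grip), then gives way with the force no longer rising, and springs back straight when eased. Tripped: over 0.10; over 0.42 is forced to the end of its play. Anticlockwise the handle is rigid with the head.
- bolt_seat (a point): On the hold-down bolt's axis, on top of its round steel flange (56 mm across, 28 mm above the dresser), where the socket mouth comes to rest. The brass square head rises 21 mm above it, 24 mm across flats, its top 3 mm stepped in to 19 mm. z up, x and y square to the flats. The wrench fits in any of four quarter turns.
- bolt_mark (a point): Red line on the rim of the bolt's flange, 26 mm from the bolt's axis, turning with it. The bolt turns clockwise against light drag (about 0.15 N m) for an unknown 0.3 to 0.8 rad and then comes up tight. Swing the handle on the robot's side of the bolt, where there is room.
- mat_top (a point): Centre of the top of the cork mat (220 mm along x, 120 mm along y, 4 mm thick, fixed), where the wrench lies at the start and must lie at the end.
- mug: Speckled grey stoneware mug, 82 mm across, 95 mm tall, origin under its centre; bystander on the tray.
- cafetiere: Glass cafetière, 98 mm across with a black handle, 280 mm tall with its plunger raised, origin under its centre; bystander on the tray.
- tin: Steel biscuit tin 104 x 114 mm, 90 mm tall, with a spring clip, origin under its centre; bystander on the tray.
- scoop: Yellow plastic measuring scoop, cup 44 mm across and 26 mm tall with a 100 mm handle along its +y, origin under its cup; bystander on the tray.

How it is judged:
On the way, in this order (a step that is already met when the one before it is completed fails the run):
1. the socket is fully down over the bolt (within 4 mm, level) (horizontal distance between socket_mouth and bolt_seat below 0.004 m and z of socket_mouth in the frame of bolt_seat between -0.004 and 0.004 m and angle between socket_mouth's own z axis and vertical below 0.1 rad), for 0.2 s.
2. with the socket on the bolt, the handle trips (more than 0.10 rad out of line) (all of step 1 and value of joint handle above 0.1 rad), for 0.1 s.
3. the wrench is lifted clear of the bolt, its handle straight again (z of socket_mouth in the frame of bolt_seat above 0.022 m and value of joint handle below 0.05 rad), for 0.05 s.
At the end, for the whole second after the job is handed in: The wrench lies at rest, level and flat on the cork mat (socket mouth and handle foot both over the mat and within 6 mm of its top, tilt under 0.10 rad), its handle straight (under 0.05 rad); the bolt is still turned on from where it began (its rim mark displaced by more than 6 mm) (x of socket_mouth in the frame of mat_top between -0.11 and 0.11 m and y of socket_mouth in the frame of mat_top between -0.06 and 0.06 m and z of each of socket_mouth, handle_end in the frame of mat_top below 0.006 m and x of handle_end in the frame of mat_top between -0.11 and 0.11 m and y of handle_end in the frame of mat_top between -0.06 and 0.06 m and angle between socket_mouth's own z axis and vertical below 0.1 rad and value of joint handle below 0.05 rad and linear speed of wrench below 0.02 m/s and distance of bolt_mark from where it was at the start of the episode above 0.006 m); the robot touches nothing.
It fails at once if the handle is forced on to the end of its play (more than 0.42 rad) (value of joint handle above 0.42 rad).
It fails at once if the wrench is forced against the bolt (over 120 N) (contact force between wrench and bolt above 120 N).
It fails at once if the mug, the cafetière, the biscuit tin or the scoop is moved more than 20 mm (distance of any of mug, cafetiere, tin, scoop from where it was at the start of the episode above 0.02 m).
It also fails if it takes over 72 s, if anything falls off the work surface, if the arm or the gripper's body presses on something with over 40 N, if the wrist force passes 120 N, or if a joint passes its speed limit or range.

## Working session

There is one attempt and no reset: what is moved stays moved. The work goes in short steps, Python scripts to look and compute and a tool call to move; the robot and the scene stay as the last step left them, time stands still between calls to the robot, and variables do not carry over. Pictures are saved under pics/ and viewed, and the job is handed in when it is done.

Besides the shell and the picture viewer there is one more tool, called after "Call:" as a command line: name --argument value ..., lists and objects as JSON in quotes. carry_out: Moves the arm, as the interface text tells. Its arguments: {"type":"object","properties":{"commands":{"type":"array","items":{"type":"array","items":{"type":"array","items":{"type":"number"}}}},"claw":{"type":"number"},"grip_force":{"type":"number"}},"required":["commands"]}

```bash
mkdir -p pics
python3 - <<'E'
from plant import robot
import cv2
print(robot.read_state(), robot.finger_overhang)
for n in ("scene","top","wrist"):
    p=robot.camera_params(n); print(n,p["mtx"].tolist(),p["R"].tolist(),p["t"].tolist())
    cv2.imwrite(f"pics/{n}0.png",robot.read_camera(n)[:,:,::-1])
E
```

```text
{'t': 0.0, 'q': array([ 1.13858355e+00,  1.31145389e-01,  1.48927265e+00, -1.35529572e-05,
        1.52298898e+00, -8.54296904e-02]), 'dq': array([ 0.00083515,  0.00017578, -0.00102207, -0.00082988,  0.00028305,
        0.00278815]), 'joint_torque': array([ 4.63032757e-04, -5.59858561e+01, -4.91757596e+01,  7.67517183e-02,
        3.57718708e-02, -1.52463886e-04]), 'tool_pos': array([0.20369833, 0.56379131, 0.23160049]), 'orientation': array([-5.41921115e-01, -3.09403992e+00,  2.76010639e-03]), 'force': array([-0.33308358, -0.20067075,  0.57038352]), 'wrist_torque': array([ 0.01286095,  0.01973163, -0.02608921]), 'opening': 0.09322033728370496} 0.014
scene [[383.6549153667264, 0.0, 329.0306979629945], [0.0, 383.6549153667264, 198.74305400590396], [0.0, 0.0, 1.0]] [[0.4876939823261929, 0.8730121873227874, -0.0020737378574563763], [0.5516976405565923, -0.31003607295944674, -0.7742785977076816], [-0.6765975857236766, 0.3764669364629079, -0.6328414910094984]] [-0.3494208846286189, -0.24576376944124645, 1.3141010483622662]
top [[407.47751641691417, 0.0, 321.25608999449327], [0.0, 407.47751641691417, 195.19865188092805], [0.0, 0.0, 1.0]] [[-0.017975845124483688, -0.9998313045399606, -0.0037724599375924795], [-0.9788224474693633, 0.018367408706119182, -0.20388539581713028], [0.20392029158998892, 2.755617074161645e-05, -0.9789874942605301]] [0.08850400524122637, 0.5647433655077458, 0.9247108763294912]
wrist [[305.10699451686105, 0.0, 314.3055438308149], [0.0, 305.10699451686105, 207.33131772938737], [0.0, 0.0, 1.0]] [[0.34020593894105855, 0.9403506391851544, -0.0007710339197049899], [0.9043371268470158, -0.3269517803081414, 0.27436635063254877], [0.25774848227548985, -0.0940383365304255, -0.9616249326776389]] [-0.5983378962889561, -0.03069200607393441, 0.3913970718909953]
```

View pics/scene0.png

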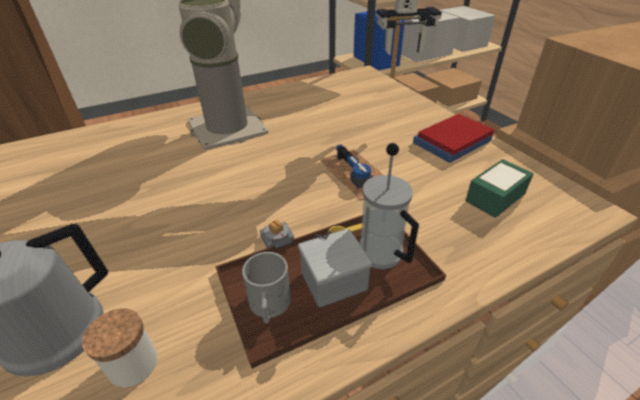

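View pics/top0.png

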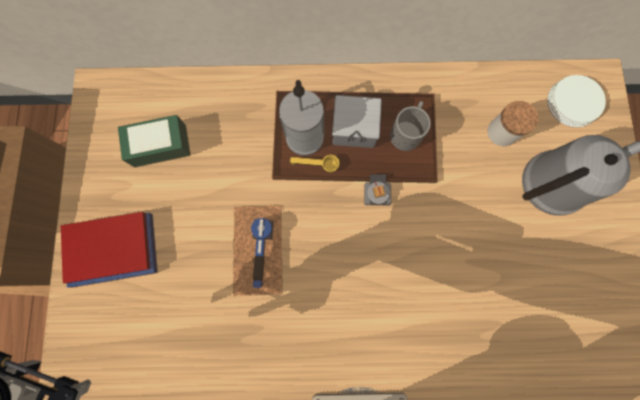

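View pics/wrist0.png

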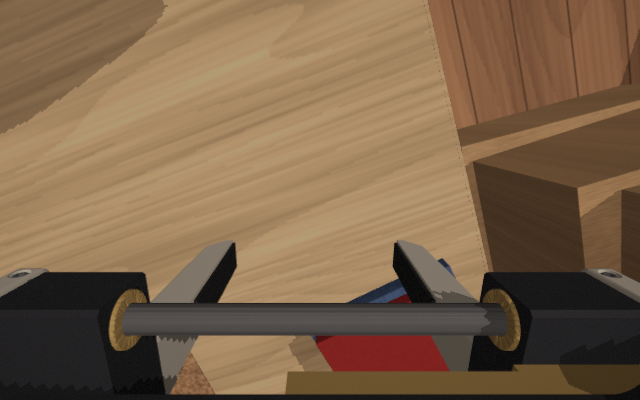

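The top view shows the wrench head at about (261,228) with its handle running toward the robot to (258,285), and the bolt at about (377,190) next to the tray. I'll zoom in on both.

```bash
cat > h.py <<'E'
import numpy as np, cv2
from plant import robot
from scipy.spatial.transform import Rotation as Ro
def ray(p,uv,z):
    R,t=np.array(p["R"]),np.array(p["t"]); C=-R.T@t
    d=R.T@np.linalg.inv(p["mtx"])@np.array([uv[0],uv[1],1.]); return C+d*(z-C[2])/d[2]
def proj(p,X):
    c=np.array(p["R"])@np.array(X)+np.array(p["t"]); c=np.array(p["mtx"])@c; return c[:2]/c[2]
def crop(im,x0,x1,y0,y1,k,name):
    cv2.imwrite(name,cv2.resize(im[y0:y1,x0:x1],None,fx=k,fy=k,interpolation=cv2.INTER_CUBIC)[:,:,::-1] if im.ndim==3 else im)
E
python3 - <<'E'
from h import *
im=cv2.imread("pics/top0.png")[:,:,::-1]
crop(im,225,295,200,300,6,"pics/tw.png"); crop(im,350,405,165,215,12,"pics/tb.png")
p=robot.camera_params("top")
for n,uv,z in [("head top",(261,228),.054),("end",(258,285),.05),("bolt",(377,190),.05),("mat c",(258,250),.004)]: print(n,ray(p,uv,z))
E
```

```text
head top [0.48998438 0.22323132 0.054     ]
end [0.35726425 0.22919421 0.05      ]
bolt [ 0.57841036 -0.05803369  0.05      ]
mat c [0.44169296 0.23751511 0.004     ]
```

View pics/tw.png

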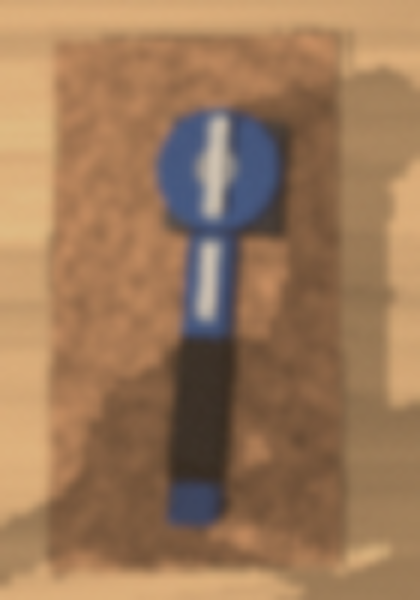

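View pics/tb.png

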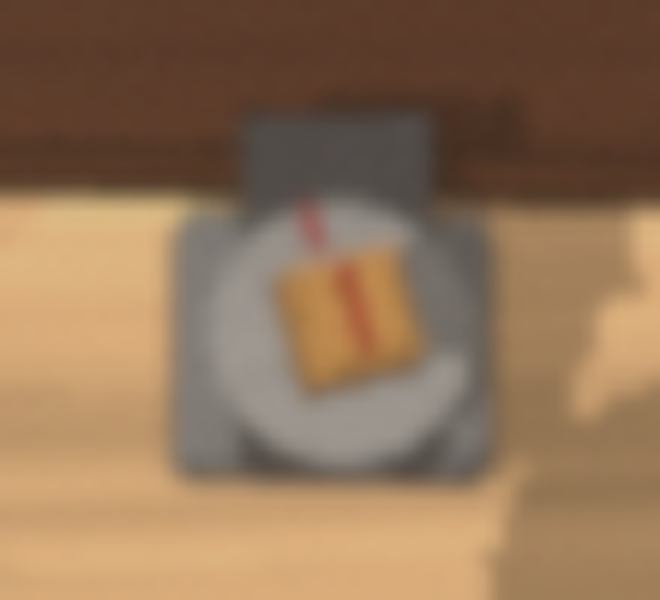

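```bash
cat >> h.py <<'E'
def plan(pos,handle_yaw_deg,flip=0,maxr=7.0,maxt=4.0):
    """tool x along handle_yaw (deg, world). prints straight total & row count, tool axes now"""
    s=robot.read_state(); R=Ro.from_rotvec(s["orientation"]).as_matrix()
    d=np.array(pos)-s["tool_pos"]; cur=np.degrees(np.arctan2(R[1,0],R[0,0]))
    dy=(handle_yaw_deg-cur+180)%360-180
    print("tool x yaw now %.2f, tool z %s, pos %s"%(cur,R[:,2].round(4),s["tool_pos"].round(4)))
    print("shift in tool axes cm",(R.T@d*100).round(2),"roll deg (about tool z)",round(-dy,2), "F",s["force"].round(1),"t",round(s["t"],2))
def camtool():
    s=robot.read_state(); p=robot.camera_params("wrist"); R=Ro.from_rotvec(s["orientation"]).as_matrix()
    C=-np.array(p["R"]).T@p["t"]; return R.T@(C-s["tool_pos"]), R.T@np.array(p["R"]).T
E
python3 - <<'E'
from h import *
c,R=camtool(); print("cam in tool",c, "\ncam axes cols",R.round(3))
im=cv2.imread("pics/top0.png"); hsv=cv2.cvtColor(im,cv2.COLOR_BGR2HSV)
p=robot.camera_params("top")
m=cv2.inRange(hsv,(100,100,40),(130,255,255)); m[:205]=0;m[300:]=0;m[:,:225]=0;m[:,295:]=0
ys,xs=np.nonzero(m); print(len(xs),xs.min(),xs.max(),ys.min(),ys.max())
for y in range(215,290,3):
    r=np.nonzero(m[y])[0]+0
    if len(r): print(y,r.min(),r.max(),ray(p,((r.min()+r.max())/2,y),.05)[:2].round(4))
m=cv2.inRange(hsv,(5,100,80),(20,255,255))[165:215,350:405]
b=m.copy(); n,l,st,ce=cv2.connectedComponentsWithStats(b)
print([(s.tolist(),(c+[350,165]).round(1).tolist()) for s,c in zip(st,ce) if s[4]>30])
# other objects
for nme,uv,z in [("cafet top",(302,110),.16),("tray near-left",(274,180),.02),("tray near-right",(436,182),.02),("mug",(411,122),.1),("tin",(357,118),.1),("scoop",(331,163),.03),("mat TL",(234,206),.004),("mat BR",(282,294),.004),("mat TR",(282.5,206),.004),("mat BL",(233.5,293.5),.004)]: print(nme,ray(p,uv,z).round(3))
plan((0.46,0.10,0.23),180)
E
```

```text
cam in tool [ 0.07761336 -0.00109695 -0.1526474 ] 
cam axes cols [[-0.    -0.962 -0.274]
 [ 1.    -0.001  0.001]
 [-0.001 -0.274  0.962]]
144 252 270 220 254
221 255 267 [0.5074 0.224 ]
224 254 269 [0.5001 0.2227]
227 253 270 [0.4929 0.2227]
230 253 270 [0.4857 0.2226]
233 254 268 [0.4785 0.2237]
236 257 265 [0.4713 0.2236]
254 257 261 [0.4288 0.2278]
[([14, 8, 30, 33, 734], [377.9, 189.5]), ([0, 0, 55, 50, 1913], [376.6, 189.4]), ([23, 21, 12, 11, 103], [378.6, 191.0])]
cafet top [0.742 0.118 0.16 ]
tray near-left [0.616 0.197 0.02 ]
tray near-right [ 0.603 -0.212  0.02 ]
mug [ 0.733 -0.14   0.1  ]
tin [ 0.745 -0.011  0.1  ]
scoop [0.655 0.052 0.03 ]
mat TL [0.554 0.3   0.004]
mat BR [0.334 0.178 0.004]
mat TR [0.551 0.177 0.004]
mat BL [0.338 0.296 0.004]
tool x yaw now 160.13, tool z [-6.0e-04 -1.3e-03 -1.0e+00], pos [0.2037 0.5639 0.2318]
shift in tool axes cm [-39.87 -34.92   0.23] roll deg (about tool z) -19.87 F [-0.4 -0.4  0.3] t 0.15
```

Next I go over the wrench. I'll flip the tool so its x axis points toward the head, which lets the wrist camera see the socket and bolt later.

Run:
```python
from h import *
plan((0.40,0.226,0.20),-2.6)
```

```text
tool x yaw now 160.13, tool z [-6.0e-04 -1.3e-03 -1.0e+00], pos [0.2037 0.5639 0.2318]
shift in tool axes cm [-29.94 -25.1    3.21] roll deg (about tool z) 162.73 F [-0.4 -0.4  0.3] t 0.15
```

Call:
carry_out --commands '[[[-2.5,-2.1,0.27,0],[-2.5,-2.1,0.27,0],[-2.5,-2.1,0.27,0],[-2.5,-2.1,0.27,0],[-2.5,-2.1,0.27,0],[-2.5,-2.1,0.27,0],[-2.5,-2.1,0.27,0],[-2.5,-2.1,0.27,0],[-2.5,-2.1,0.27,0],[-2.5,-2.1,0.27,0],[-2.5,-2.1,0.27,0],[-2.5,-2.1,0.27,0],[0,0,0,7],[0,0,0,7],[0,0,0,7],[0,0,0,7],[0,0,0,7],[0,0,0,7],[0,0,0,7],[0,0,0,7]]]' --claw 9.3

```text
t: 1.82
tool_pos: [0.4002, 0.2252, 0.1999]
orientation: [-1.939, -2.472, 0.001]
force: [0.3, 0.3, -0.5]
opening: 0.093
```

Call:
carry_out --commands '[[[0,0,0,7],[0,0,0,7],[0,0,0,7],[0,0,0,7],[0,0,0,7],[0,0,0,7],[0,0,0,7],[0,0,0,7],[0,0,0,7],[0,0,0,7],[0,0,0,7],[0,0,0,7],[0,0,0,7],[0,0,0,7],[0,0,0,7],[0,0,0,1.7],[0,0,0,0],[0,0,0,0],[0,0,0,0]]]'

```text
t: 3.4
tool_pos: [0.4003, 0.2253, 0.2001]
orientation: [3.141, -0.068, -0.0]
force: [0.1, -0.4, -0.5]
opening: 0.0929
```

Run:
```python
from h import *
plan((0.40,0.226,0.20),-2.6)
im=robot.read_camera("wrist"); cv2.imwrite("pics/w1.png",im[:,:,::-1])
```

```text
tool x yaw now -2.47, tool z [-3.e-04 -1.e-04 -1.e+00], pos [0.4003 0.2253 0.2001]
shift in tool axes cm [-0.03 -0.07  0.01] roll deg (about tool z) 0.13 F [ 0.1 -0.4 -0.5] t 3.4
```

View pics/w1.png

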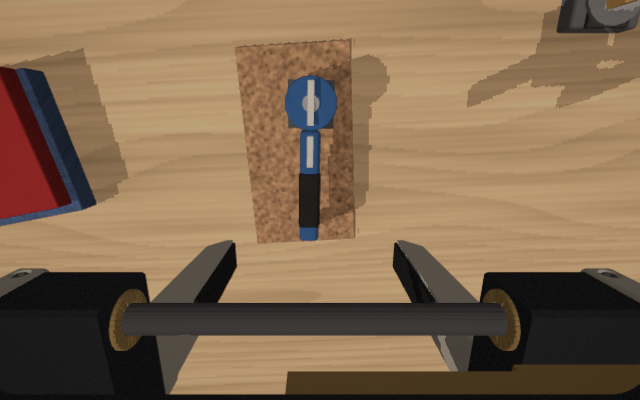

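The wrist view shows the wrench on the mat, with its hub at about (311,102) and its handle end at about (309,240). Measuring both.

Run:
```python
from h import *
p=robot.camera_params("wrist")
im=cv2.imread("pics/w1.png"); hsv=cv2.cvtColor(im,cv2.COLOR_BGR2HSV)
m=cv2.inRange(hsv,(95,90,40),(130,255,255)); m[:70]=0; m[250:]=0; m[:,:270]=0; m[:,345:]=0
# close white pointer
top=m[:130]; pts=np.argwhere(cv2.morphologyEx(top,cv2.MORPH_CLOSE,np.ones((9,9)))>0)[:,::-1]
(c,r)=cv2.minEnclosingCircle(pts.astype(np.float32)[pts[:,1]<125]); print("hub",c,r)
for z in(.044,.050,.054): print(z,ray(p,c,z)[:2].round(4))
for y in list(range(134,172,6))+list(range(228,242,3)):
    r=np.nonzero(m[y])[0]
    if len(r): print(y,r.min(),r.max(),ray(p,((r.min()+r.max())/2,y),.05)[:2].round(4))
g=cv2.cvtColor(im,cv2.COLOR_BGR2GRAY)
for y in range(180,226,8): 
    r=np.nonzero(g[y,285:335]<55)[0]+285; print("blk",y,r.min(),r.max(),ray(p,((r.min()+r.max())/2,y),.05)[:2].round(4))
for uv in [(236,46),(351,39),(355,238),(258,243)]: print("mat",ray(p,uv,.004)[:2].round(4))
```

```text
hub (310.5, 102.36363983154297) 27.21006202697754
0.044 [0.4916 0.2246]
0.05 [0.4913 0.2245]
0.054 [0.4911 0.2245]
134 301 319 [0.4624 0.2264]
140 300 319 [0.4568 0.2271]
146 301 319 [0.451  0.2269]
152 301 318 [0.4452 0.2277]
158 301 318 [0.4394 0.2279]
164 301 318 [0.4335 0.2282]
170 301 318 [0.4275 0.2285]
228 300 317 [0.3663 0.2325]
231 300 316 [0.363  0.2332]
234 300 316 [0.3596 0.2334]
237 300 316 [0.3562 0.2336]
blk 180 299 319 [0.4174 0.2295]
blk 188 299 319 [0.4092 0.2299]
blk 196 299 319 [0.4009 0.2303]
blk 204 299 319 [0.3924 0.2307]
blk 212 299 319 [0.3839 0.2311]
blk 220 299 319 [0.3751 0.2316]
mat [0.5522 0.2993]
mat [0.5535 0.1805]
mat [0.3344 0.178 ]
mat [0.333  0.2972]
```

Run:
```python
from h import *
plan((0.4014,0.2306,0.035),-3.9)
```

```text
tool x yaw now -2.49, tool z [-1.e-04 -1.e-04 -1.e+00], pos [0.4003 0.2253 0.2002]
shift in tool axes cm [ 0.08 -0.54 16.52] roll deg (about tool z) 1.41 F [0.5 0.8 1. ] t 3.45
```

Before grasping, I'll look at the bolt from the same relative camera pose, so calibration bias cancels.

Run:
```python
from h import *
plan((0.491,-0.080,0.20),14)
```

```text
tool x yaw now -2.49, tool z [-1.e-04 -1.e-04 -1.e+00], pos [0.4003 0.2253 0.2002]
shift in tool axes cm [1.039e+01 3.011e+01 2.000e-02] roll deg (about tool z) -16.49 F [0.5 0.8 1. ] t 3.45
```

Call:
carry_out --commands '[[[1.04,3.0,0,0],[1.04,3.0,0,0],[1.04,3.0,0,0],[1.04,3.0,0,0],[1.04,3.0,0,0],[1.04,3.0,0,0],[1.04,3.0,0,0],[1.04,3.0,0,0],[1.04,3.0,0,0],[1.04,3.0,0,0],[0,0,0,-5.5],[0,0,0,-5.5],[0,0,0,-5.5],[0,0,0,0],[0,0,0,0],[0,0,0,0]]]'

```text
t: 4.78
tool_pos: [0.4908, -0.0789, 0.2002]
orientation: [3.119, 0.377, 0.0]
force: [1.3, -0.1, -0.2]
opening: 0.0931
```

Run:
```python
from h import *
plan((0.491,-0.080,0.20),14)
p=robot.camera_params("wrist")
im=robot.read_camera("wrist"); cv2.imwrite("pics/w2.png",im[:,:,::-1]); crop(im,230,390,40,170,5,"pics/w2c.png")
np.savez("w2p.npz",**{k:np.array(p[k]) for k in("mtx","R","t")})
```

```text
tool x yaw now 13.78, tool z [ 0. -0. -1.], pos [ 0.4908 -0.0789  0.2002]
shift in tool axes cm [-0.01  0.11  0.02] roll deg (about tool z) -0.22 F [ 1.3 -0.1 -0.2] t 4.78
```

View pics/w2.png

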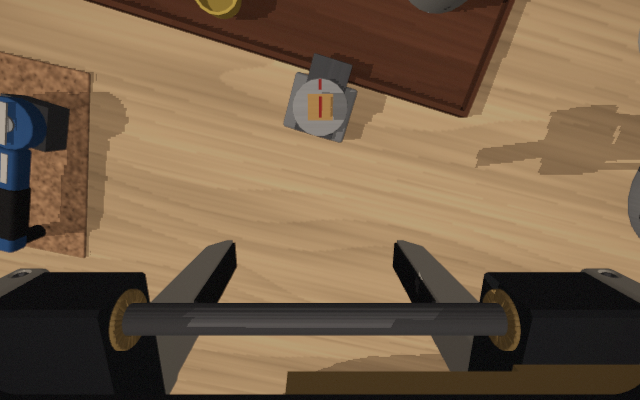

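View pics/w2c.png

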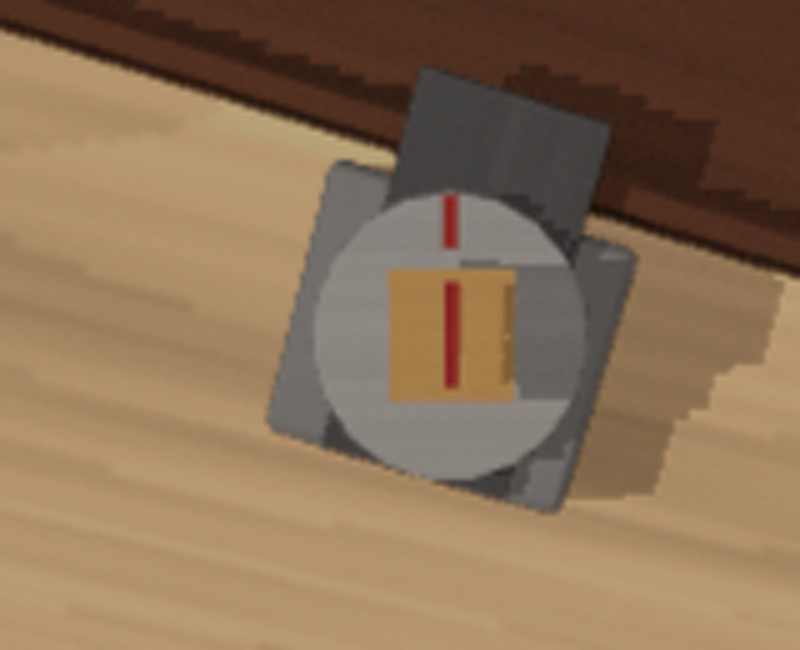

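The bolt sits at about (320,107), and its flats line up with the tool to within a degree at this yaw of 13.8°. Measuring it now.

Run:
```python
from h import *
p=dict(np.load("w2p.npz"))
im=cv2.imread("pics/w2.png"); hsv=cv2.cvtColor(im,cv2.COLOR_BGR2HSV)
S=np.zeros(im.shape[:2],np.uint8); S[75:140,285:355]=255
m=cv2.inRange(hsv,(8,110,100),(25,255,255))&S
n,l,st,ce=cv2.connectedComponentsWithStats(cv2.morphologyEx(m,cv2.MORPH_CLOSE,np.ones((5,5)))); 
for i in range(1,n):
  if st[i,4]>200:
    print(st[i],ce[i]); cnt=cv2.findContours((l==i).astype(np.uint8),0,2)[0][0]; print(cv2.minAreaRect(cnt))
    x,y,w,h,_=st[i]; 
    for z in (.046,.049): print(z,ray(p,(x+(w-1)/2,y+(h-1)/2),z).round(4))
# flange ellipse from crop estimates
for c in [((450+2)/5-.5+230,(336+2)/5-.5+40)]: print("flange",c,ray(p,c,.028).round(4))
r=(cv2.inRange(hsv,(0,150,60),(6,255,255))|cv2.inRange(hsv,(172,150,60),(180,255,255)))&S
ys,xs=np.nonzero(r); 
for lo,hi,z in((75,93,.028),(93,140,.049)):
    k=(ys>=lo)&(ys<hi); print(xs[k].min(),xs[k].max(),ys[k].min(),ys[k].max(),ray(p,(xs[k].mean(),ys[k].mean()),z).round(4))
    P=[ray(p,(x,y),z)[:2] for x,y in zip(xs[k],ys[k])]; vx,vy,_,_=cv2.fitLine(np.float32(P),2,0,.01,.01).ravel(); print("yaw",np.degrees(np.arctan2(vy,vx)))
    d=ray(p,(320,80),.028)
# test: projected flange circle & head for candidate centre
C=np.array([.578,-.0575])
```

```text
[308  94  25  26 649] [319.98151002 106.4807396 ]
((320.0, 106.5), (25.0, 24.0), 90.0)
0.046 [ 0.5769 -0.0634  0.046 ]
0.049 [ 0.5768 -0.0633  0.049 ]
flange (319.9, 107.1) [ 0.5772 -0.0635  0.028 ]
319 320 79 88 [ 0.5987 -0.0577  0.028 ]
yaw 14.041111
319 321 97 116 [ 0.5775 -0.0631  0.049 ]
yaw 12.303844
```

Run:
```python
from h import *
plan((0.4014,0.2306,0.12),-3.9)
```

```text
tool x yaw now 13.82, tool z [ 0. -0. -1.], pos [ 0.4908 -0.0789  0.2002]
shift in tool axes cm [ -1.3  -32.19   8.02] roll deg (about tool z) 17.72 F [-0.7  0.7 -0.1] t 4.83
```

Call:
carry_out --commands '[[[-0.13,-3.22,0,0],[-0.13,-3.22,0,0],[-0.13,-3.22,0,0],[-0.13,-3.22,0,0],[-0.13,-3.22,0,0],[-0.13,-3.22,0,0],[-0.13,-3.22,0,0],[-0.13,-3.22,0,0],[-0.13,-3.22,0,0],[-0.13,-3.22,0,0],[0,0,2,6],[0,0,2,6],[0,0,2,5.7],[0,0,2,0],[0,0,0,0],[0,0,0,0],[0,0,0,0]]]' --claw 6

```text
t: 6.25
tool_pos: [0.4012, 0.2307, 0.1215]
orientation: [-3.139, 0.103, -0.002]
force: [0.6, 0.5, 0.6]
opening: 0.0599
```

Run:
```python
from h import *
plan((0.4014,0.2306,0.035),-3.9)
im=robot.read_camera("wrist"); cv2.imwrite("pics/w3.png",im[:,:,::-1])
```

```text
tool x yaw now -3.76, tool z [ 1.1e-03  5.0e-04 -1.0e+00], pos [0.4012 0.2307 0.1215]
shift in tool axes cm [0.01 0.01 8.65] roll deg (about tool z) 0.14 F [0.6 0.5 0.6] t 6.25
```

View pics/w3.png

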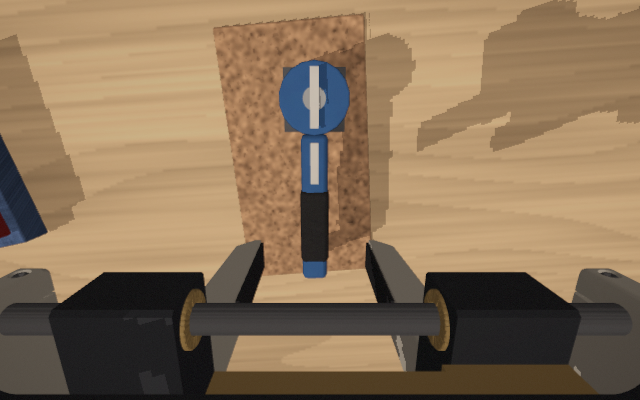

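The wrench is centred between the fingers and lined up with them (handle at u≈314, jaw midpoint at about 315). I'll descend and grip.

Call:
carry_out --commands '[[[0,0,2,0],[0,0,2,0],[0,0,2,0],[0,0,1.5,0],[0,0,0.8,0],[0,0,0.3,0],[0,0,0,0],[0,0,0,0],[0,0,0,0]]]'

```text
t: 7.05
tool_pos: [0.4018, 0.2308, 0.0357]
orientation: [-3.139, 0.103, -0.003]
force: [0.4, 0.2, 0.6]
opening: 0.06
```

Call:
carry_out --commands '[[[0,0,0,0],[0,0,0,0],[0,0,0,0],[0,0,0,0],[0,0,0,0],[0,0,0,0],[0,0,0,0],[0,0,0,0],[0,0,0,0],[0,0,0,0]]]' --claw 0 --grip_force 45

```text
t: 7.88
tool_pos: [0.4007, 0.2304, 0.0342]
orientation: [-3.14, 0.103, 0.0]
force: [-0.6, -0.2, 0.7]
opening: 0.0198
```

Call:
carry_out --commands '[[[0,0,-0.5,0],[0,0,-1,0],[0,0,-2,0],[0,0,-2,0],[0,0,-2,0],[0,0,-2,0],[0,0,-1,0],[0,0,-0.5,0],[0,0,0,0],[0,0,0,0],[0,0,0,0]]]'

```text
t: 8.8
tool_pos: [0.3998, 0.23, 0.1428]
orientation: [3.139, -0.103, -0.003]
force: [-0.3, 0.5, -3.5]
opening: 0.0195
```

Run:
```python
from h import *
im=robot.read_camera("wrist"); cv2.imwrite("pics/w4.png",im[:,:,::-1])
im=robot.read_camera("scene"); crop(im,300,440,90,230,5,"pics/s4.png")
plan((0.577-.0905*np.cos(np.radians(14)),-.0633-.0905*np.sin(np.radians(14)),0.134),14)
```

```text
tool x yaw now -3.77, tool z [-0.0023 -0.001  -1.    ], pos [0.3998 0.23   0.1428]
shift in tool axes cm [10.99 30.86  0.89] roll deg (about tool z) -17.77 F [-0.2  0.8 -3.1] t 8.9
```

View pics/w4.png

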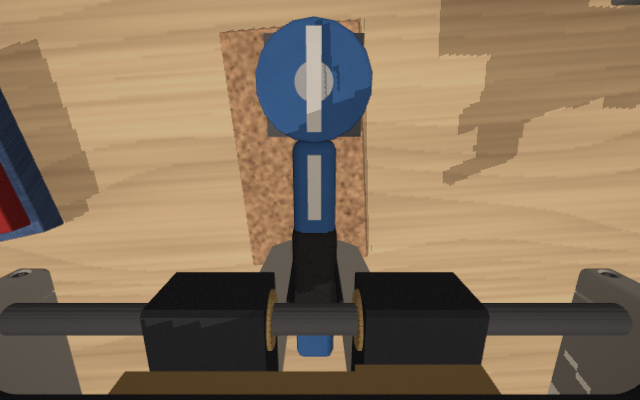

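View pics/s4.png

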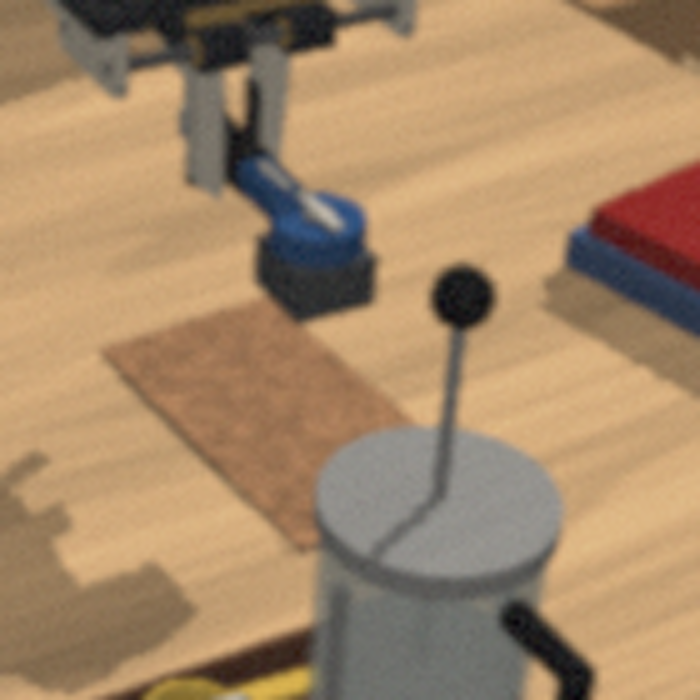

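The wrench is held and looks about level; the hub is at (314,80). Next I check for pitch sag and find the socket's position in the tool frame.

```bash
cat >> h.py <<'E'
def tooluv(X):
    c,R=camtool(); p=robot.camera_params("wrist"); v=np.array(p["mtx"])@(R.T@(np.array(X)-c)); return v[:2]/v[2]
def toolray(uv,z):
    c,R=camtool(); p=robot.camera_params("wrist"); d=R@np.linalg.inv(p["mtx"])@np.array([*uv,1.]); return c+d*(z-c[2])/d[2]
E
python3 - <<'E'
from h import *
im=cv2.imread("pics/w4.png"); hsv=cv2.cvtColor(im,cv2.COLOR_BGR2HSV)
m=cv2.inRange(hsv,(95,90,40),(130,255,255)); m[135:]=0; m[:,:240]=0; m[:,390:]=0
n,l,st,ce=cv2.connectedComponentsWithStats(m); i=1+st[1:,4].argmax()
cnt=max(cv2.findContours(cv2.morphologyEx(m,cv2.MORPH_CLOSE,np.ones((19,19))),0,2)[0],key=len)[:,0]
x,y,w,h=cv2.boundingRect(cnt);print("bbox",x,y,w,h)
for pitch in (0,.03,.06,.1,.15):   # head down
    a=np.linspace(0,2*np.pi,90); ca,sa=np.cos(pitch),np.sin(pitch)
    G=np.array([0,0,-.005]); P=[]
    for t in a:
        q=np.array([.09+.025*np.cos(t),.025*np.sin(t),-.012]); P.append(tooluv(G+[q[0]*ca-q[2]*sa,q[1],q[0]*sa+q[2]*ca]))
    P=np.array(P); e=np.array([-.05,0,-.010]); E=tooluv(G+[e[0]*ca-e[2]*sa,0,e[0]*sa+e[2]*ca])
    print(pitch,P.min(0).round(1),P.max(0).round(1),"end",E.round(1))
E
```

```text
bbox 256 17 116 118
0 [252.5  13.3] [373.4 143.5] end [313.3 357.9]
0.03 [253.7  15.3] [372.2 142.4] end [313.3 359.4]
0.06 [254.9  17.6] [371.1 141.5] end [313.3 361. ]
0.1 [256.4  20.8] [369.7 140.5] end [313.3 362.9]
0.15 [258.2  25.1] [367.9 139.6] end [313.3 365.2]
```

Call:
carry_out --commands '[[[0.3,0.9,0.0,0],[0.7,2,0.1,0],[1,2.8,0.1,0],[1,2.8,0.1,0],[1,2.8,0.1,0],[1,2.8,0.1,0],[1,2.8,0.1,0],[1,2.8,0.1,0],[1,2.8,0.1,0],[1,2.8,0.1,0],[1,2.8,0.1,0],[0.7,2,0,0],[0.3,0.8,0,0],[0,0,0,-3],[0,0,0,-4],[0,0,0,-4],[0,0,0,-4],[0,0,0,-2.7],[0,0,0,0],[0,0,0,0]]]'

```text
t: 10.57
tool_pos: [0.4898, -0.0851, 0.1339]
orientation: [-3.118, -0.379, 0.001]
force: [0.0, -0.7, -2.6]
opening: 0.0196
```

Run:
```python
from h import *
im=robot.read_camera("wrist"); cv2.imwrite("pics/w5.png",im[:,:,::-1])
im=robot.read_camera("scene"); crop(im,200,360,150,270,5,"pics/s5.png")
im=robot.read_camera("top"); crop(im,330,430,140,240,6,"pics/t5.png")
plan((0.4897,-.0851,0.134),14)
```

```text
tool x yaw now 13.86, tool z [-2.e-04  0.e+00 -1.e+00], pos [ 0.49   -0.0851  0.1341]
shift in tool axes cm [-0.03 -0.01  0.01] roll deg (about tool z) -0.14 F [-0.4 -0.3 -2.9] t 10.72
```

View pics/w5.png

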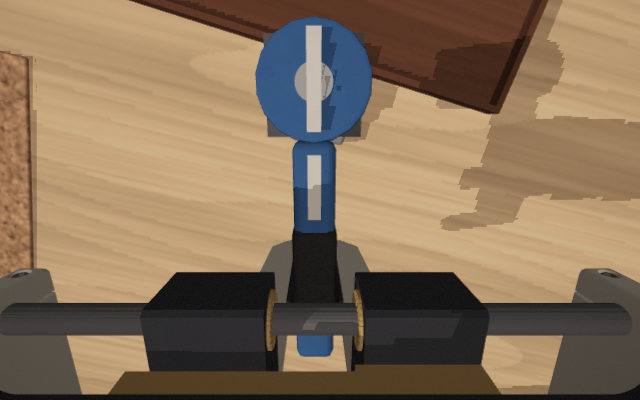

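View pics/s5.png

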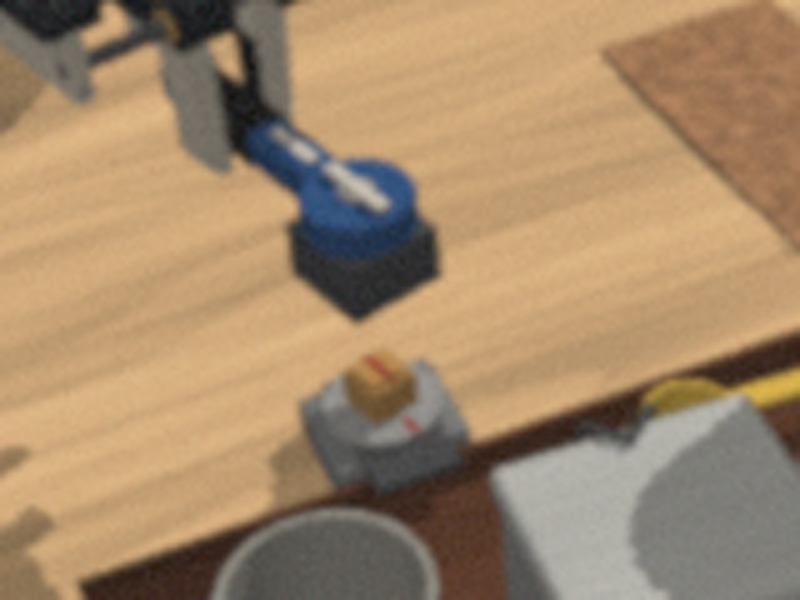

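View pics/t5.png

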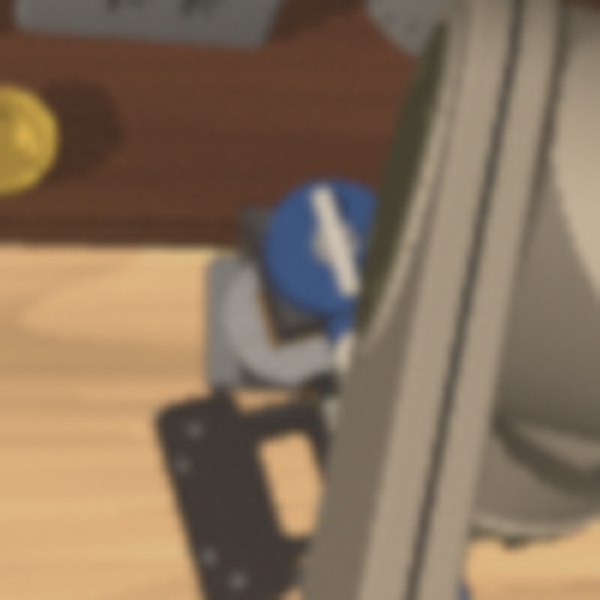

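The socket hangs above the bolt. I'll cross-check the alignment with the scene camera, which uses a separate calibration.

Run:
```python
from h import *
p=robot.camera_params("scene")
f=lambda uv:((uv[0]-200)*5+2,(uv[1]-150)*5+2)
for n,X in [("bolt top",(.577,-.0633,.049)),("flange c",(.577,-.0633,.028)),("head level mouth",(.577,-.0633,.104)),("hub top",(.577,-.0633,.154)),("hub top sag5",(.577,-.0633,.149)),("pointer far",(.577+.0225*.97,-.0633+.0225*.24,.154)),("near",(.577-.0225*.97,-.0633-.0225*.24,.154))]:
    print(n,np.round(f(proj(p,X)),1))
im=robot.read_camera("scene"); cv2.imwrite("pics/s5f.png",im[:,:,::-1]); hsv=cv2.cvtColor(im,cv2.COLOR_RGB2HSV)
m=cv2.inRange(hsv,(100,100,40),(130,255,255)); m[:,:255]=0;m[:,290:]=0;m[:180]=0;m[205:]=0
ys,xs=np.nonzero(m); print("blue",f((xs.min(),ys.min())),f((xs.max(),ys.max())))
b=cv2.inRange(hsv,(8,130,100),(22,255,255)); b[:218]=0;b[236:]=0;b[:,:266]=0;b[:,286:]=0
ys,xs=np.nonzero(b); print("brass",f((xs.min(),ys.min())),f((xs.max(),ys.max())),f((xs.mean(),ys.mean())))
# expected brass bbox
P=np.array([f(proj(p,np.array([.577,-.0633,0])+Ro.from_euler('z',14,degrees=True).apply([a,b,z]))) for a,b,z in [(i*.012,j*.012,.028) for i in(-1,1) for j in(-1,1)]+[(i*.012,j*.012,.046) for i in(-1,1) for j in(-1,1)]+[(i*.0095,j*.0095,.049) for i in(-1,1) for j in(-1,1)]]); print("exp",P.min(0),P.max(0))
H=np.array([f(proj(p,(.577+.025*np.cos(t),-.0633+.025*np.sin(t),z))) for t in np.linspace(0,6.28,60) for z in(.130,.154)]);print("exp hub",H.min(0),H.max(0))
```

```text
bolt top [374.7 365.5]
flange c [378.9 399. ]
head level mouth [363.1 272.5]
hub top [351.7 181.1]
hub top sag5 [352.9 190.5]
pointer far [384.2 205.2]
near [320.1 157.7]
blue (np.int64(277), np.int64(152)) (np.int64(412), np.int64(257))
brass (np.int64(352), np.int64(352)) (np.int64(407), np.int64(412)) (np.float64(378.6981132075472), np.float64(382.2830188679245))
exp [338.14115025 345.19742251] [415.71365429 425.05833199]
exp hub [291.31249647 145.66309549] [416.16479165 263.38185118]
```

The scene view agrees to within about 1 mm. I'll descend in small steps and watch the force.

Call:
carry_out --commands '[[[0,0,1,0],[0,0,1.5,0],[0,0,1.2,0],[0,0,0.8,0],[0,0,0.3,0],[0,0,0,0],[0,0,0,0]]]'

```text
t: 11.35
tool_pos: [0.4902, -0.0852, 0.0863]
orientation: [-3.118, -0.381, 0.0]
force: [0.4, -0.4, -2.7]
opening: 0.0195
```

Run:
```python
from h import *
im=robot.read_camera("scene"); crop(im,200,360,150,270,5,"pics/s6.png")
plan((0.4897,-.0851,0.058),14)
```

```text
tool x yaw now 13.92, tool z [ 7.e-04 -2.e-04 -1.e+00], pos [ 0.4906 -0.0853  0.0867]
shift in tool axes cm [-0.08 -0.04  2.87] roll deg (about tool z) -0.08 F [ 0.   0.1 -2.5] t 11.4
```

View pics/s6.png

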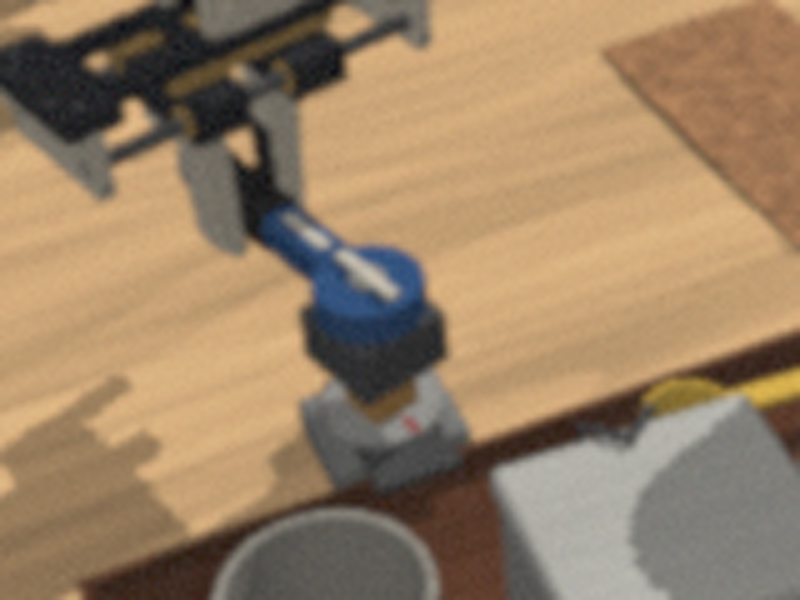

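The head is just above the bolt, concentric with it and square to it. I'll go down gently.

Call:
carry_out --commands '[[[0,0,0.3,0],[0,0,0.3,0],[0,0,0.3,0],[0,0,0.3,0],[0,0,0,0],[0,0,0,0]]]'

```text
t: 11.9
tool_pos: [0.4899, -0.0851, 0.0739]
orientation: [-3.118, -0.381, 0.001]
force: [-0.8, -0.9, -2.0]
opening: 0.0199
```

Call:
carry_out --commands '[[[0,0,0.3,0],[0,0,0.2,0],[0,0,0.2,0],[0,0,0,0],[0,0,0,0]]]'

```text
t: 12.32
tool_pos: [0.49, -0.0851, 0.067]
orientation: [-3.118, -0.381, 0.001]
force: [-0.5, 0.4, -2.1]
opening: 0.0196
```

Call:
carry_out --commands '[[[0,0,0.2,0],[0,0,0.2,0],[0,0,0.1,0],[0,0,0,0],[0,0,0,0]]]'

```text
t: 12.73
tool_pos: [0.4901, -0.0852, 0.0621]
orientation: [-3.118, -0.381, 0.0]
force: [-0.2, 0.5, -2.0]
opening: 0.0196
```

Call:
carry_out --commands '[[[0,0,0.1,0],[0,0,0.1,0],[0,0,0,0],[0,0,0,0]]]'

```text
t: 13.07
tool_pos: [0.4901, -0.0852, 0.0602]
orientation: [-3.118, -0.381, 0.0]
force: [-0.5, -0.6, -2.8]
opening: 0.0196
```

Run:
```python
from h import *
im=robot.read_camera("scene"); crop(im,200,360,150,270,5,"pics/s7.png")
im=robot.read_camera("wrist"); cv2.imwrite("pics/w7.png",im[:,:,::-1])
plan((0.4897,-.0851,0.058),14)
```

```text
tool x yaw now 13.93, tool z [ 0. -0. -1.], pos [ 0.4902 -0.0852  0.0602]
shift in tool axes cm [-0.04 -0.02  0.22] roll deg (about tool z) -0.07 F [ 0.1 -0.3 -1.4] t 13.17
```

View pics/s7.png

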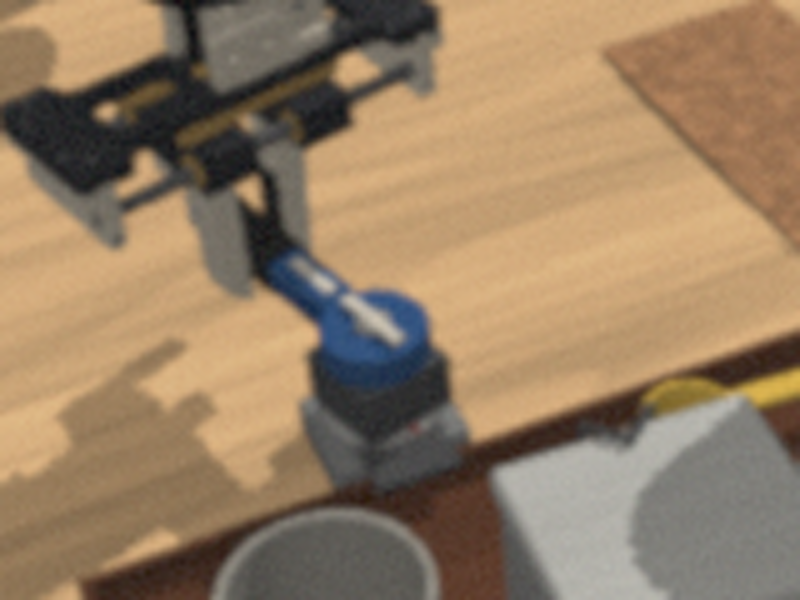

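View pics/w7.png

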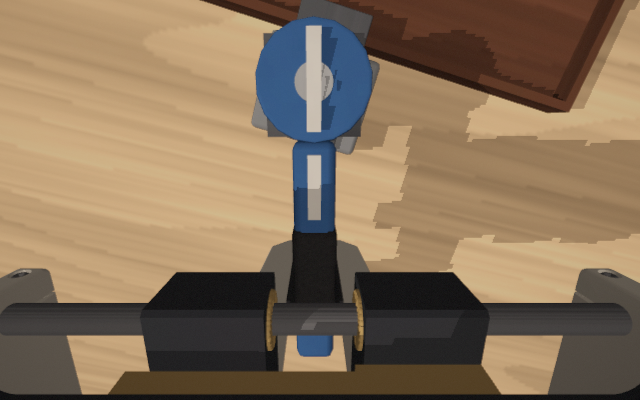

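The socket is nearly seated and there is no contact force yet. I'll ease down 1 mm at a time to contact.

Call:
carry_out --commands '[[[0,0,0.1,0],[0,0,0,0],[0,0,0,0]]]'

```text
t: 13.42
tool_pos: [0.4901, -0.0852, 0.0591]
orientation: [-3.118, -0.381, 0.0]
force: [0.4, -0.9, -2.7]
opening: 0.0199
```

Call:
carry_out --commands '[[[0,0,0.1,0],[0,0,0,0],[0,0,0,0]]]'

```text
t: 13.67
tool_pos: [0.4903, -0.0852, 0.0584]
orientation: [3.118, 0.381, 0.0]
force: [0.8, -0.2, -2.0]
opening: 0.0195
```

Call:
carry_out --commands '[[[0,0,0.1,0],[0,0,0,0],[0,0,0,0]]]'

```text
t: 13.92
tool_pos: [0.4903, -0.0853, 0.0577]
orientation: [3.118, 0.381, 0.0]
force: [-3.2, -0.9, 4.4]
opening: 0.0197
```

Call:
carry_out --commands '[[[0,0,0.1,0],[0,0,0,0],[0,0,0,0]]]'

```text
t: 14.17
tool_pos: [0.4904, -0.0854, 0.0569]
orientation: [3.118, 0.381, 0.001]
force: [-5.0, -0.1, 7.8]
opening: 0.0201
```

Run:
```python
from h import *
for i in range(3):
  s=robot.read_state(); print(s["tool_pos"].round(4),s["force"].round(2),s["wrist_torque"].round(3)); robot.read_camera("wrist")
```

```text
[ 0.4904 -0.0854  0.0569] [-4.95 -0.14  7.84] [0.052 0.783 0.053]
[ 0.4904 -0.0854  0.0569] [-6.27 -0.53  7.93] [0.086 0.792 0.074]
[ 0.4904 -0.0854  0.057 ] [-5.41 -0.3   7.4 ] [0.002 0.754 0.086]
```

The wrench is seated: contact began at TCP z≈0.0578, as expected, with about 10 N down. I'll ease that a little, then start the clockwise arc (r≈89.5 mm, 3° per row: tx 0.012, ty −0.469).

Call:
carry_out --commands '[[[-0.05,0,-0.03,0],[0.012,-0.469,0,3],[0.012,-0.469,0,3],[0.012,-0.469,0,3],[0,0,0,0],[0,0,0,0]]]'

```text
t: 14.82
tool_pos: [0.4879, -0.0717, 0.0571]
orientation: [3.138, 0.138, 0.002]
force: [-2.3, -2.2, 5.0]
opening: 0.0199
```

```bash
cat >> h.py <<'E'
def look(tag):
    s=robot.read_state(); R=Ro.from_rotvec(s["orientation"]).as_matrix(); y=np.degrees(np.arctan2(R[1,0],R[0,0]))
    B=np.array([.577,-.0633]); d=B-s["tool_pos"][:2]
    print("t %.2f yaw %.2f pos %s F_tool %s Tz %.3f | r %.4f dir %.2f"%(s["t"],y,s["tool_pos"].round(4),(R.T@s["force"]).round(1),s["wrist_torque"][2],np.hypot(*d),np.degrees(np.arctan2(d[1],d[0]))))
    im=robot.read_camera("wrist"); cv2.imwrite(f"pics/{tag}.png",np.ascontiguousarray(im[0:230,200:430,::-1])); return im
E
python3 -c "
from h import *
look('a1')"
```

```text
t 14.82 yaw 5.02 pos [ 0.4879 -0.0717  0.0571] F_tool [-2.5  2.  -5. ] Tz -0.126 | r 0.0895 dir 5.39
```

View pics/a1.png

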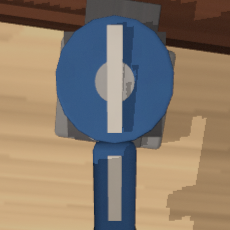

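The two pointers are in line and the drag is about 2 N, so the bolt is turning freely. Continuing.

Call:
carry_out --commands '[[[0.012,-0.469,0,3],[0.012,-0.469,0,3],[0.012,-0.469,0,3],[0,0,0,0]]]'

```text
t: 15.2
tool_pos: [0.4876, -0.0572, 0.057]
orientation: [3.139, -0.114, 0.001]
force: [-4.8, -1.3, 6.1]
opening: 0.0198
```

```bash
python3 -c "
from h import *
look('a2')"
```

```text
t 15.20 yaw -4.15 pos [ 0.4876 -0.0572  0.057 ] F_tool [-4.7  1.6 -6.1] Tz -0.131 | r 0.0896 dir -3.89
```

Call:
carry_out --commands '[[[-0.03,-0.469,0,3],[0.012,-0.469,0,3],[0,0,0,0]]]'

```text
t: 15.5
tool_pos: [0.4885, -0.0478, 0.057]
orientation: [-3.129, 0.278, -0.002]
force: [-3.7, -0.1, 5.6]
opening: 0.0198
```

```bash
python3 -c "
from h import *
look('a3')"
```

```text
t 15.50 yaw -10.15 pos [ 0.4885 -0.0478  0.057 ] F_tool [-3.6  0.8 -5.6] Tz -0.077 | r 0.0898 dir -9.95
```

Call:
carry_out --commands '[[[-0.02,-0.469,0,3],[0.012,-0.469,0,3],[0,0,0,0]]]'

```text
t: 15.8
tool_pos: [0.4899, -0.0382, 0.057]
orientation: [-3.11, 0.44, 0.0]
force: [-5.3, 0.9, 7.4]
opening: 0.0197
```

```bash
python3 -c "
from h import *
look('a4')"
```

```text
t 15.80 yaw -16.12 pos [ 0.4899 -0.0382  0.057 ] F_tool [-5.3  0.6 -7.4] Tz 0.175 | r 0.0907 dir -16.09
```

Call:
carry_out --commands '[[[0.012,-0.469,-0.03,3],[0.012,-0.469,0,3],[0,0,0,0]]]'

```text
t: 16.1
tool_pos: [0.4927, -0.0296, 0.057]
orientation: [3.083, -0.602, -0.001]
force: [-6.3, -0.3, 6.6]
opening: 0.0195
```

```bash
python3 -c "
from h import *
look('a5')"
```

```text
t 16.10 yaw -22.09 pos [ 0.4927 -0.0296  0.057 ] F_tool [-5.7  2.6 -6.6] Tz 0.558 | r 0.0908 dir -21.79
```

View pics/a5.png

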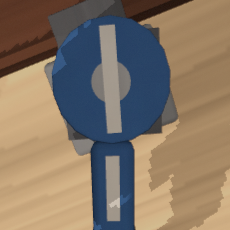

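The hub pointer now leans relative to the bar, so the handle has started to trip. Measuring the angle.

```bash
cat >> h.py <<'E'
def trip(tag):
    im=cv2.imread(f"pics/{tag}.png"); hsv=cv2.cvtColor(im,cv2.COLOR_BGR2HSV)
    w=cv2.inRange(hsv,(0,0,130),(180,75,255))
    def ang(y0,y1,x0,x1,z):
        P=[]
        for y in range(y0,y1):
            r=np.nonzero(w[y,x0:x1])[0]
            if 4<len(r)<18: P.append(toolray(((r.min()+r.max())/2+x0+200,y),z)[:2])
        P=np.float32(P); vx,vy,_,_=cv2.fitLine(P,cv2.DIST_HUBER,0,.01,.01).ravel(); return len(P),np.degrees(np.arctan(vy/vx))
    a=ang(28,128,95,130,-.019); b=ang(160,215,98,128,-.017); print(tag,a,b,"trip rad",np.radians(a[1]-b[1]))
E
python3 -c "
from h import *
for k in ('a1','a2','a3','a4','a5'): trip(k)"
```

```text
a1 (63, np.float32(0.036600564)) (55, np.float32(-0.66171384)) trip rad 0.012187886
a2 (63, np.float32(-0.045672745)) (55, np.float32(-0.69924706)) trip rad 0.011407024
a3 (72, np.float32(-0.35165453)) (55, np.float32(0.036600363)) trip rad -0.006776326
a4 (100, np.float32(-0.68753964)) (55, np.float32(-1.2514426)) trip rad 0.009841963
a5 (100, np.float32(-4.228871)) (55, np.float32(-1.2867478)) trip rad -0.051349733
```

The trip is about 0.06 rad. I'll go another 7°, aiming for about 0.18.

Call:
carry_out --commands '[[[0.012,-0.469,0,3],[0.012,-0.469,0,3],[0.001,-0.15,0,1],[0,0,0,0],[0,0,0,0]]]'

```text
t: 16.57
tool_pos: [0.497, -0.0199, 0.0569]
orientation: [3.042, -0.784, -0.002]
force: [-5.6, 1.2, 7.2]
opening: 0.0198
```

```bash
python3 -c "
from h import *
look('a6');trip('a6')"
```

```text
t 16.57 yaw -28.90 pos [ 0.497  -0.0199  0.0569] F_tool [-5.5  1.6 -7.2] Tz 0.646 | r 0.0910 dir -28.47
a6 (91, np.float32(-10.749471)) (55, np.float32(-1.1048439)) trip rad -0.16833049
```

View pics/a6.png

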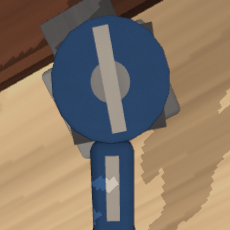

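Tripped at about 0.17–0.18 rad with about 0.8 N m, and held there. Now I'll ease back so the handle springs straight, ending in the middle of the socket's backlash.

Call:
carry_out --commands '[[[0.012,0.469,0,-3],[0.012,0.469,0,-3],[0.012,0.469,0,-3],[0.012,0.469,0,-3],[0,0,0,0],[0,0,0,0]]]'

```text
t: 17.12
tool_pos: [0.4901, -0.0373, 0.0571]
orientation: [-3.107, 0.463, 0.0]
force: [-4.8, 2.0, 6.6]
opening: 0.0198
```

```bash
python3 -c "
from h import *
look('a7');trip('a7')"
```

```text
t 17.12 yaw -16.94 pos [ 0.4901 -0.0373  0.0571] F_tool [-5.2 -0.5 -6.6] Tz 0.324 | r 0.0907 dir -16.68
a7 (100, np.float32(-1.1091262)) (55, np.float32(0.08479492)) trip rad -0.020837855
```

View pics/a7.png

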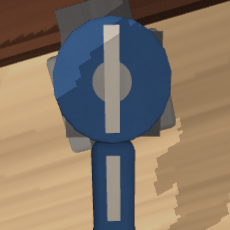

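The handle is straight again, with some residual torque (0.32 N m). I'll back off a few degrees inside the backlash.

Call:
carry_out --commands '[[[-0.01,0.469,0,-3],[0.005,0.31,-0.03,-2],[0,0,0,0],[0,0,0,0]]]'

```text
t: 17.5
tool_pos: [0.4885, -0.0448, 0.0574]
orientation: [-3.124, 0.331, -0.002]
force: [1.3, 0.6, 2.1]
opening: 0.0195
```

```bash
python3 -c "
from h import *
look('a8');trip('a8')"
```

```text
t 17.50 yaw -12.09 pos [ 0.4885 -0.0448  0.0574] F_tool [ 1.1 -0.9 -2.1] Tz 0.100 | r 0.0904 dir -11.80
a8 (82, np.float32(-0.6824503)) (55, np.float32(0.035637844)) trip rad -0.0125330025
```

Forces are near zero and the handle is straight. Lifting straight up, slowly at first.

Call:
carry_out --commands '[[[0,0,-0.2,0],[0,0,-0.3,0],[0,0,-0.3,0],[0,0,-0.3,0],[0,0,0,0]]]'

```text
t: 17.97
tool_pos: [0.4879, -0.0448, 0.0686]
orientation: [-3.124, 0.33, 0.0]
force: [1.0, 2.0, -2.2]
opening: 0.0197
```

Call:
carry_out --commands '[[[0,0,-0.4,0],[0,0,-0.4,0],[0,0,-0.5,0],[0,0,-0.8,0],[0,0,-1.3,0],[0,0,-1.8,0],[0,0,-1.5,0],[0,0,-0.7,0],[0,0,0,0],[0,0,0,0]]]'

```text
t: 18.8
tool_pos: [0.4881, -0.0449, 0.1424]
orientation: [3.124, -0.33, 0.001]
force: [-0.1, 0.6, -3.4]
opening: 0.0193
```

```bash
python3 -c "
from h import *
look('a9');trip('a9')
im=robot.read_camera('scene'); crop(im,200,360,150,270,5,'pics/s9.png')
plan((0.4012,0.2306,0.134),-3.77)"
```

```text
t 18.80 yaw -12.07 pos [ 0.4881 -0.0449  0.1424] F_tool [-0.3 -0.6  3.4] Tz 0.039 | r 0.0908 dir -11.68
a9 (83, np.float32(0.05822097)) (55, np.float32(0.03244772)) trip rad 0.00044982805
tool x yaw now -12.07, tool z [-1.7e-03  3.0e-04 -1.0e+00], pos [ 0.4872 -0.0447  0.1411]
shift in tool axes cm [-14.17 -25.12   0.73] roll deg (about tool z) -8.3 F [ 0.9 -0.9 -2.9] t 18.9
```

View pics/s9.png

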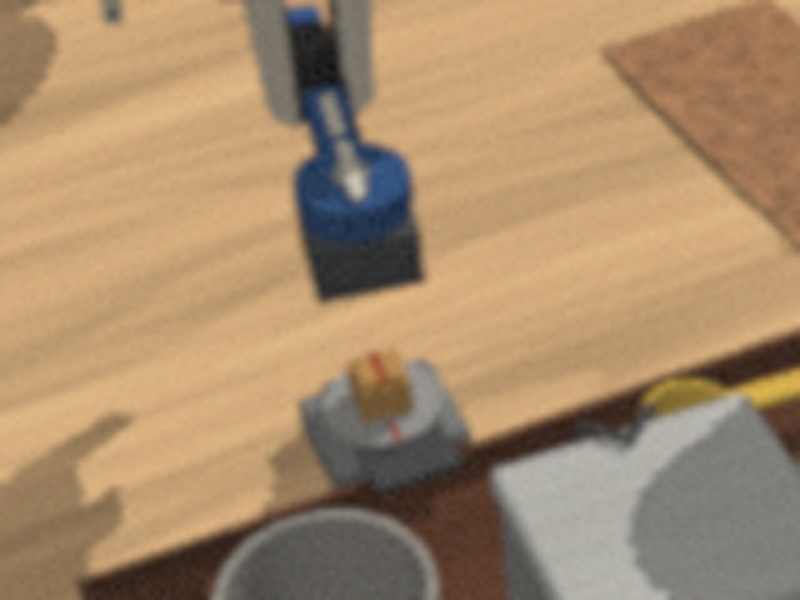

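View pics/a9.png

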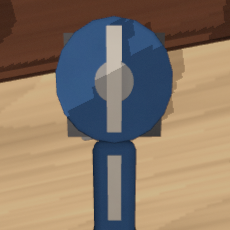

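The lift is clean, the handle is straight, and the bolt mark has moved about 10 mm and stayed. Returning to the mat.

Call:
carry_out --commands '[[[-0.5,-0.9,0,0],[-1,-1.8,0.1,0],[-1.4,-2.5,0.1,0],[-1.4,-2.5,0.1,0],[-1.4,-2.5,0.1,0],[-1.4,-2.5,0.1,0],[-1.4,-2.5,0.1,0],[-1.4,-2.5,0.1,0],[-1.4,-2.5,0.1,0],[-1.4,-2.5,0,0],[-1,-1.6,0,0],[-0.47,-0.82,0,0],[0,0,0,-3],[0,0,0,-3.3],[0,0,0,-2],[0,0,0,0],[0,0,0,0]]]'

```text
t: 20.32
tool_pos: [0.4016, 0.2301, 0.1336]
orientation: [3.139, -0.106, -0.001]
force: [-0.6, -0.6, -2.5]
opening: 0.0197
```

```bash
python3 -c "
from h import *
plan((0.4012,0.2306,0.035),-3.77)
im=robot.read_camera('wrist'); cv2.imwrite('pics/w10.png',im[:,:,::-1])"
```

```text
tool x yaw now -3.86, tool z [-9.e-04 -5.e-04 -1.e+00], pos [0.4016 0.2301 0.1336]
shift in tool axes cm [-0.03 -0.05  9.86] roll deg (about tool z) -0.09 F [-0.6 -0.6 -2.5] t 20.32
```

View pics/w10.png

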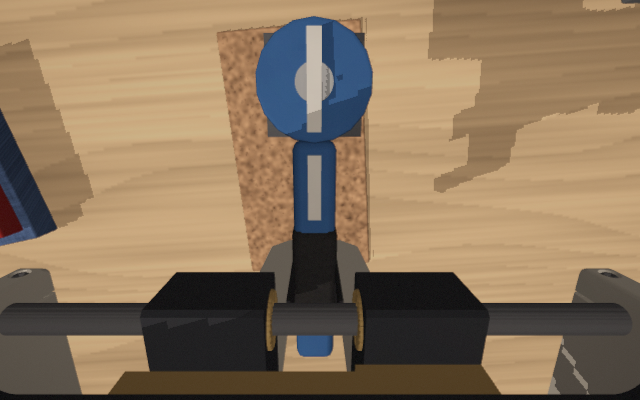

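Call:
carry_out --commands '[[[0,0,1.5,0],[0,0,2,0],[0,0,2,0],[0,0,1.8,0],[0,0,1,0],[0,0,0.5,0],[0,0,0.3,0],[0,0,0.3,0],[0,0,0,0],[0,0,0,0]]]'

```text
t: 21.2
tool_pos: [0.4026, 0.2307, 0.0409]
orientation: [-3.139, 0.104, -0.002]
force: [1.1, 0.8, -3.1]
opening: 0.0195
```

Call:
carry_out --commands '[[[0,0,0.2,0],[0,0,0.15,0],[0,0,0,0],[0,0,0,0]]]'

```text
t: 21.53
tool_pos: [0.4019, 0.2304, 0.0367]
orientation: [3.14, -0.103, 0.0]
force: [0.1, -0.8, -3.0]
opening: 0.0197
```

Call:
carry_out --commands '[[[0,0,0.1,0],[0,0,0.1,0],[0,0,0,0],[0,0,0,0]]]'

```text
t: 21.87
tool_pos: [0.4019, 0.2304, 0.0345]
orientation: [3.14, -0.103, -0.0]
force: [0.1, 0.1, -2.5]
opening: 0.0195
```

Call:
carry_out --commands '[[[0,0,0.1,0],[0,0,0,0],[0,0,0,0]]]'

```text
t: 22.12
tool_pos: [0.4021, 0.2305, 0.0342]
orientation: [-3.14, 0.103, -0.0]
force: [-3.2, -2.2, 5.8]
opening: 0.0195
```

The wrench has touched the mat, so I'll release and retreat.

Call:
carry_out --commands '[[[0,0,0,0],[0,0,0,0],[0,0,0,0],[0,0,0,0],[0,0,0,0],[0,0,0,0],[0,0,0,0],[0,0,0,0]]]' --claw 5.5

```text
t: 22.78
tool_pos: [0.4019, 0.2304, 0.0336]
orientation: [-3.14, 0.103, 0.0]
force: [0.2, -0.5, -0.2]
opening: 0.0548
```

Call:
carry_out --commands '[[[0,0,-0.5,0],[0,0,-1,0],[0,0,-2,0],[0,0,-3,0],[0,0,-3,0],[0,0,-3,0],[0,0,-2,0],[0,0,-2,0],[0,0,0,0],[0,0,0,0],[0,0,0,0]]]'

```text
t: 23.7
tool_pos: [0.4016, 0.2303, 0.1983]
orientation: [3.14, -0.103, -0.001]
force: [0.0, -0.7, 0.2]
opening: 0.0553
```

```bash
python3 -c "
from h import *
s=robot.read_state();print(s['t'],s['tool_pos'],s['opening'],s['force'])
im=robot.read_camera('wrist'); cv2.imwrite('pics/w11.png',im[:,:,::-1])
im=robot.read_camera('scene'); cv2.imwrite('pics/s11.png',im[:,:,::-1])
im=robot.read_camera('top'); cv2.imwrite('pics/t11.png',im[:,:,::-1])"
```

```text
23.7 [0.40164624 0.23030059 0.19826671] 0.055285681164384544 [ 0.01924098 -0.72069302  0.15892526]
```

View pics/w11.png

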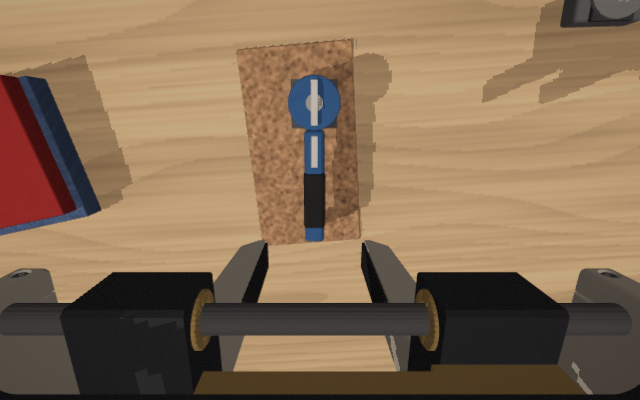

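View pics/s11.png

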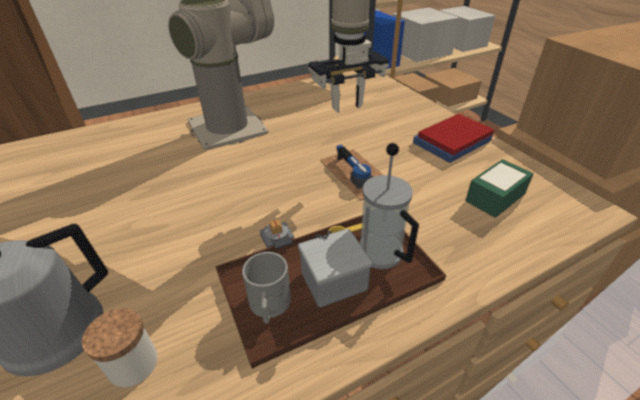

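View pics/t11.png

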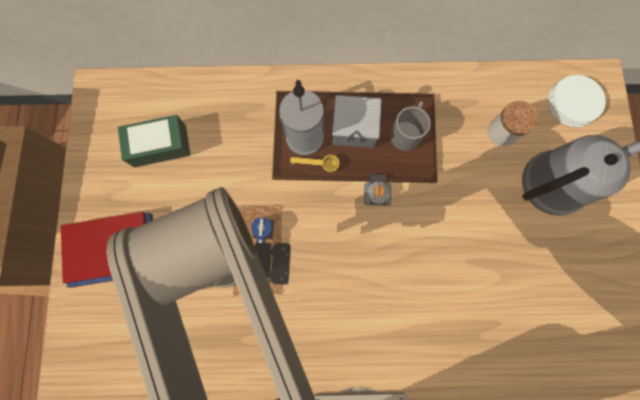

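The wrench lies as it did at the start: hub at (314,102), handle end at (314,240), pointers in line. The tray items are at the same pixels as before. Handing in.

```bash
python3 -c "
from plant import robot
print(robot.close_job())"
```

```text
the job is handed in; nothing more can be done
None
```

I carried out the whole job in about 24 s of the 72 s allowed and handed it in; the simulator gave no verdict.

- **Seating:** I gripped the handle about 90 mm from the head and lowered the socket over the bolt. It met the flange at about the expected height with roughly 10 N down. I judged it level from the wrist and scene pictures.
- **Turning:** I turned the wrench clockwise on the robot's side. The bolt came up tight, and the handle tripped at about 0.17 rad by the camera, with about 0.8 N m. I stopped there and eased back until the pointers lined up again.
- **Lifting off:** The wrench came off freely. The bolt's red mark had moved roughly 10 mm and stayed there.
- **Laying down:** The last pictures show the wrench on the cork mat where it began, its handle straight and the gripper clear of it. The mug, cafetière, tin and scoop look unmoved.

**Disagreements:**
- The top camera first put the bolt about 5 mm from the wrist camera's reading. I used the wrist reading, and the scene view agreed with it to about 1 mm.
- The wrench may have sagged a few hundredths of a radian in the grip.
- There was a steady side force of about 5 N while turning.

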